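Put the spectacle case away and slide the bedside tray home

TASK

Lay the red spectacle case in the mirror-fronted bedside tray, then slide the tray across the table top into the open bay of the dark organiser until it is fully home and its mirrored front is flush with the mouth. Keep the tray flat on the table top throughout, and leave the lotion bottle, mug, scent jar, alarm clock and remote where they are.

Things in the scene. Friction and masses are not known exactly. Their poses are not given: they have to be found in the camera images.
- tray_mid (a point): centre of the loose open tray, 15 mm up. 150 mm long (x), 110 wide (y), about 0.4 kg, pale wood, grey-lined floor 4 mm thick, walls 4 thick and 30 high; at its -x end a mirrored front panel 8 thick, 38 high, outer face 75 mm from the centre. No handle; it slides on the table and goes into the bay +x end first. At the start its x is within 35 degrees of the organiser's x
- case_mid (a point): centre of the red spectacle case, a loose closed rigid box 110 mm long (x), 46 wide (y), 26 high (this point is 13 mm up), about 0.12 kg, black seam. It fits lengthwise in the tray with some 28 mm to spare on either side. It starts flat on the table between tray and organiser, turned anyhow
- organiser: fixed dark wood unit with mirrored flanks, 170 mm deep (x), 150 wide (y), 54 high (small dishes on the rear half of its roof rise to 66); origin at the centre of its underside. Its bay opens to -x: 114 mm wide, 42 high, 150 deep; its floor is the table top, its back wall stops the tray
- bay_mouth (a point): middle of the bay's mouth, 85 mm in front (-x) of the organiser's origin, 15 mm up; organiser axes, +x is the way in. Wooden guides 30 mm high stand before it: on +y a straight fence running 50 mm out, inner face at y = +57 mm, then flaring at 20 degrees for 23 mm more (8 mm wider); on -y a cheek flaring at 20 degrees at once, 41 mm out, 15 mm wider
- bay_home (a point): where tray_mid is when the tray is fully home with its front flush: 75 mm inside the mouth, 15 mm above the table; organiser axes
- lotion: bystander: pink lotion bottle, 56 mm across, 150 mm tall, origin at the centre of its underside
- mug: bystander: blue mug, 80 mm across, 90 mm tall, handle towards its +y, origin at the centre of its underside
- scent: bystander: amber scent jar with brass cap, 44 mm across, 65 mm tall, origin at the centre of its underside
- clock: bystander: black alarm clock 45 mm (x) by 100 mm (y) by 72 mm high, origin at the centre of its underside
- remote: bystander: black remote control 150 mm (x) by 42 mm (y) by 18 mm high, lying flat, origin at the centre of its underside
There are look-alikes about, which are no part of the job. Several things look just like the part that bears tray_mid: the one meant starts nearest to the robot's base. Several things look just like the part that bears case_mid: the one meant starts farthest from the robot's base.

How it is judged:
By the outcome, as a careful person would: the job done as asked, in the order asked, and still so for the second after the job is handed in, with the robot touching nothing.
It also fails if it takes over 72 s, if anything falls off the work surface, if the arm or the gripper's body presses on something with over 40 N, if the wrist force passes 120 N, or if a joint passes its speed limit or range.

ROBOT

A 7-joint arm with a two-finger parallel gripper is mounted at the origin on the work surface. World frame = base frame: x ahead of the robot, y to its left, z up, the work surface at z = 0. Lengths are in m, angles in rad, forces in N, time in s.
With the tool pointing down it reaches from about 0.425 to 1.025 m from the base axis. Payload 9.4 kg.
Tool frame: the origin (TCP) lies at the very end of the fingers, on their centre line; the grasp point (between the pads) lies 19 mm behind it (grip_point_offset is the distance from the TCP to the grasp point, in m); z points along the fingers, y is the line along which they close (so a half turn about z gives the same grasp; the last joint's range is limited). The gripper opens to 93 mm and grips with 3 to 60 N. Pads are 15 mm wide; open, the fingers measure 128 mm over their backs; the gripper's body (75 mm by 188 mm) begins 65 mm behind the grasp point.
Start: joints at [1.09, 0.599, -0.003, 1.599, 0.002, 0.943, -0.08], TCP at [0.285, -0.667, 0.195] pointing down, gripper open.
Joint ranges: [-2.57, 2.57], [-0.35, 1.97], [-1.29, 1.29], [0.11, 2.56], [-1.05, 4.19], [0.11, 1.86], [-2.63, 2.63]. Speed limits (rad/s): [2.22, 2.22, 3.01, 3.01, 3.14, 3.14, 3.14].

INTERFACE

Orientations are given as a unit quaternion [w, x, y, z].
In Python, from plant import * gives the robot as it stands. The module is installed in compiled form; this text tells all that it offers. Calls block until the motion is done:
- movep(position, orientation): joint-space move of the TCP to a pose.
- move_straight(position, rate=0.15, attitude=None, force_limit=None): straight line of the TCP; attitude=None keeps the orientation; rate is the mean speed in m/s. With force_limit (N) it stops when the force on the tool has changed by that much, and returns True; else False.
- goto_joints(angles): joint-space move.
- gripper_open() and grasp(grasp_force=None): open the fingers fully, or close them until they stop; grasp_force is the grip in N (None keeps the last).
- sleep(seconds).
- solve_ik(position, orientation): joint angles nearest the present ones, or None.
- observe(): the state.
- read_camera(name): name is "side" or "top" or "wrist"; returns the picture (400x640x3 uint8, red, green, blue); there is no depth.
- camera_model(name): a dict with "intrinsics" (3x3 intrinsics, pixels), "dist_coeffs" ([k1, k2, p1, p2, k3] as OpenCV has them; the pictures are not rectified), "T" (4x4, takes a point from camera to world coordinates). Camera axes: x right, y up, looking along -z (the intrinsics and any distortion apply to the point x, -y, -z); pixel columns grow to the right and rows downward; lengths in m; the calibration is good to about 2 mm. A picture is of the moment at which its call begins: read the wrist's pose just before it. camera_model takes no time and is no camera call; for the wrist camera it gives the pose at the moment of the call.
A pose or a line that the arm cannot do raises PlanningError and nothing moves.
- job_done(): hands the job in; it is judged then, once.
The state is a dict: "time_s": time; "joint_positions": joint angles; "dq": joint speeds; "joint_torque": joint torques, N m; "tcp_pos": TCP position; "tcp_rot": TCP orientation; "ft_force": force on the tool from outside, world axes, zero at the start; "wrist_torque": the same for the moment, N m; "width": opening from 0.0 (shut) to 1.0 (fully open); "finger_force": force on a finger pad.
Only numpy, scipy, OpenCV 4.12 (cv2) and the standard library are available. Lean on these libraries where they do the work, as an engineer would, in place of code of your own. Each camera call takes 0.05 s, during which the arm holds its last target. There are 200 camera calls.

## Working session

There is one attempt and no reset: what is moved stays moved. The work goes in short steps, each a Python script; the robot and the scene stay as the last script left them, time stands still between calls to the robot, and variables do not carry over. Pictures are saved under pics/ and viewed, at most 10 in all, crops included, and the job is handed in when it is done.

```bash
mkdir -p pics; cat > h.py <<'E'
from plant import *
import numpy as np, cv2
def und(c,px):
    K=np.array(c["intrinsics"],float);d=np.array(c["dist_coeffs"],float)
    return cv2.undistortPoints(np.array(px,float).reshape(-1,1,2),K,d).reshape(-1,2)
def ray(c,px,z):
    T=np.array(c["T"]);u=und(c,px)
    D=np.c_[u[:,0],-u[:,1],-np.ones(len(u))]@T[:3,:3].T
    o=T[:3,3]; return o+D*((z-o[2])/D[:,2])[:,None]
def proj(c,P):
    T=np.array(c["T"]);p=(np.array(P,float).reshape(-1,3)-T[:3,3])@T[:3,:3]
    p=p*[1,-1,-1]
    return cv2.projectPoints(p,np.zeros(3),np.zeros(3),np.array(c["intrinsics"],float),np.array(c["dist_coeffs"],float))[0].reshape(-1,2)
def snap(n,f): 
    im=read_camera(n); cv2.imwrite("pics/"+f,im[:,:,::-1]); return im
E
python3 - <<'E'
from h import *
for n in("top","side"):
    snap(n,n+"0.png");c=camera_model(n);print(n,np.round(c["T"],3).tolist(),c["dist_coeffs"],np.round(c["intrinsics"],1).tolist())
o=observe();print(o["time_s"],o["tcp_pos"],o["tcp_rot"],grip_point_offset if 'grip_point_offset' in globals() else '')
E
```

```text
top [[-0.023, 0.998, -0.067, 0.499], [-1.0, -0.024, -0.011, -0.041], [-0.013, 0.066, 0.998, 1.202], [0.0, 0.0, 0.0, 1.0]] [0.02682706 0.         0.         0.         0.        ] [[406.2, 0.0, 320.4], [0.0, 406.2, 197.1], [0.0, 0.0, 1.0]]
side [[-0.782, 0.459, -0.421, 0.107], [-0.623, -0.568, 0.538, 0.583], [0.008, 0.683, 0.73, 0.858], [0.0, 0.0, 0.0, 1.0]] [-0.13820165  0.          0.          0.          0.        ] [[481.9, 0.0, 322.8], [0.0, 481.9, 196.8], [0.0, 0.0, 1.0]]
0.1 [ 0.28466185 -0.66625877  0.19444352] [-6.73080667e-04  9.79681787e-01  2.00556984e-01 -1.97335114e-04] 0.0188
```

View pics/top0.png

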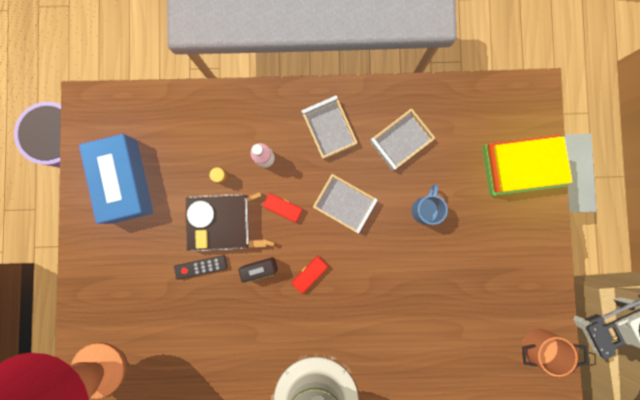

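View pics/side0.png

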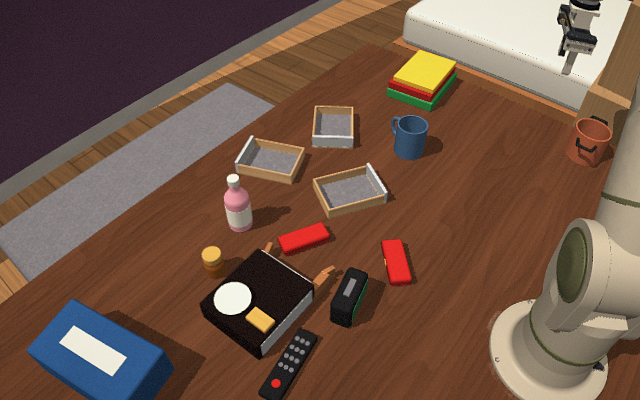

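Top view: trays at (329,127), (403,139) and (346,204). The lowest in the picture, (346,204), is nearest the base at about (315,390), so it is the one meant. Red cases are at (283,208) and (310,275), and the farther one, (283,208), is meant. It lies between the tray and the organiser at (217,222), whose bay opens to the right, with the straight fence at (262,243) and the cheek at (255,196). I'll confirm this in an enlarged crop.

```bash
python3 - <<'E'
from h import *
im=cv2.imread("pics/top0.png");c=camera_model("top")
cv2.imwrite("pics/crop0.png",cv2.resize(im[165:290,180:385],None,fx=3.9,fy=3.9,interpolation=cv2.INTER_CUBIC))
h=cv2.cvtColor(im,cv2.COLOR_BGR2HSV)
m=(((h[...,0]<6)|(h[...,0]>174))&(h[...,1]>200)&(h[...,2]>110)).astype(np.uint8)
for k in cv2.findContours(m,0,2)[0]:
    if 150<cv2.contourArea(k)<1500:
        r=cv2.minAreaRect(k);w=ray(c,cv2.boxPoints(r),.026);print(np.round(r[0]),np.round(w.mean(0),3),np.round(w,3)[:,:2].tolist(), np.linalg.norm(w.mean(0)))
for n in [(346,204),(329,127),(403,139)]:print(n,ray(c,n,.015))
E
```

```text
[309. 275.] [0.356 0.009 0.026] [[0.334, 0.062], [0.409, -0.014], [0.379, -0.045], [0.303, 0.031]] 0.35718205820855337
(346, 204) [[ 0.55661158 -0.10238505  0.015     ]]
(329, 127) [[ 0.78587635 -0.05837142  0.015     ]]
(403, 139) [[ 0.74412229 -0.27521607  0.015     ]]
```

View pics/crop0.png

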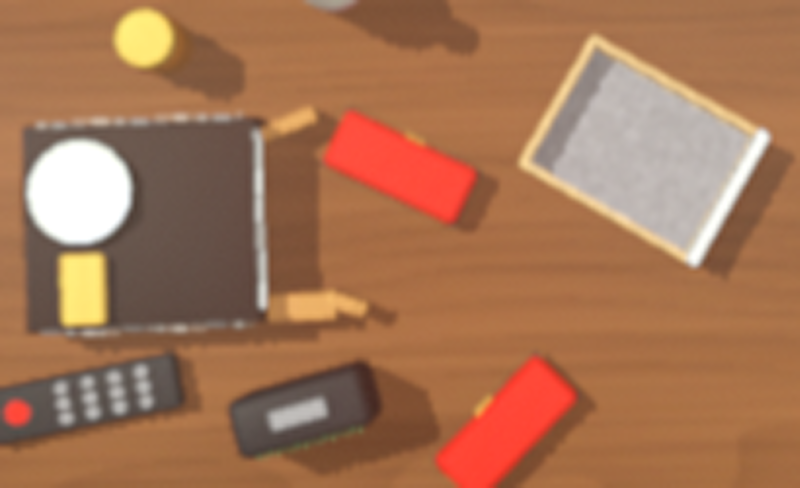

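The crop confirms it. The meant case is red at crop (400,165), i.e. full (283,207). The meant tray has its white mirror panel on the right, crop (730,200), i.e. full (367,216). The bay mouth is at crop (265,220). Next, a closer look with the wrist camera.

```bash
cat >> h.py <<'E'
def yaw(phi):  # phi = world angle of closing line; picks the half-turn with least last-joint angle
    return lambda p: min((q for q in ([0,np.cos(a),np.sin(a),0] for a in ((phi+np.pi/2)/2,(phi-np.pi/2)/2)) if solve_ik(p,q) is not None),key=lambda q:abs(solve_ik(p,q)[6]))
E
python3 - <<'E'
from h import *
p=[.52,.0,.40]; q=yaw(-np.pi/2)(p); print(q,solve_ik(p,q)); movep(p,q)
c=camera_model("wrist");snap("wrist","w0.png");print(np.round(c["T"],3).tolist(),observe()["time_s"],np.round(c["intrinsics"][0],1),c["dist_coeffs"])
import pickle;pickle.dump(c,open("w0.pkl","wb"))
E
```

```text
[0, np.float64(6.123233995736766e-17), np.float64(-1.0), 0] [ 0.64962066  0.27432315 -0.96936225  1.73804297  0.23726549  1.25414679
  1.19379497]
[[0.002, -0.956, -0.294, 0.438], [1.0, 0.002, 0.002, -0.002], [-0.001, -0.294, 0.956, 0.59], [0.0, 0.0, 0.0, 1.0]] 2.75 [348.3   0.  320.8] [-0.044216  0.        0.        0.        0.      ]
```

View pics/w0.png

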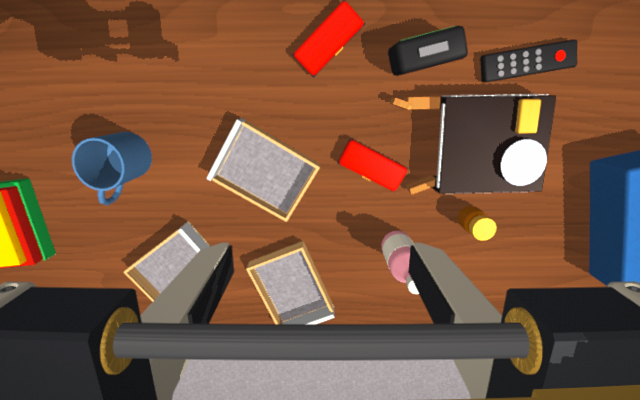

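Wrist view: the tray is at (264,170) with its panel top along (239,120)–(208,180). The case is at (373,165), the organiser roof at (440–555, 96–192), the fence at (415,102) and the cheek at (423,186). One enlargement will let me read the corners.

```bash
python3 - <<'E'
from h import *
im=cv2.imread("pics/w0.png")
cv2.imwrite("pics/w0c.png",cv2.resize(im[85:225,200:400+60],None,fx=3,fy=3,interpolation=cv2.INTER_CUBIC))
for f,c,roi in (("w0",__import__("pickle").load(open("w0.pkl","rb")),(320,420,130,200)),("top0",camera_model("top"),(255,310,185,230))):
    im=cv2.imread(f"pics/{f}.png");b=im[...,0].astype(int);r=im[...,2].astype(int);g=im[...,1]
    m=((r>120)&(g<75)&(r-g>90)).astype(np.uint8);M=np.zeros_like(m);a=roi;M[a[2]:a[3],a[0]:a[1]]=m[a[2]:a[3],a[0]:a[1]]
    k=max(cv2.findContours(M,0,2)[0],key=cv2.contourArea);R=cv2.minAreaRect(k);w=ray(c,cv2.boxPoints(R),.026)[:,:2]
    e=w-np.roll(w,1,0);L=max(e,key=np.linalg.norm);print(f,R,w.mean(0).round(4),np.linalg.norm(e,axis=1).round(3),np.degrees(np.arctan2(L[1],L[0])))
E
```

```text
w0 ((372.6227111816406, 165.65623474121094), (66.08839416503906, 28.473901748657227), 27.407573699951172) [0.5493 0.0826] [0.112 0.046 0.11  0.047] -117.58602380955276
top0 ((283.0599670410156, 207.81787109375), (36.00682067871094, 14.650066375732422), 25.34617805480957) [0.5495 0.0808] [0.105 0.042 0.105 0.042] -116.68288600272608
```

View pics/w0c.png

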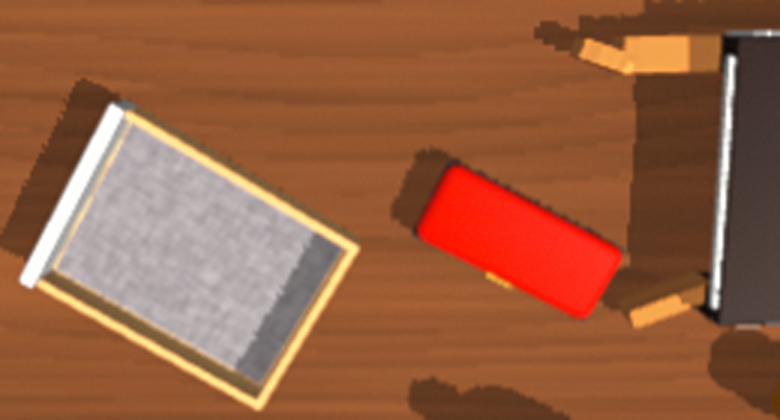

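Crop: the tray's +x rim corners are at (319,167) and (287,221), and the panel's outer top corners at (238,119) and (208,180). The roof's front corners are at (442,97) and (438,191). From these I'll compute the poses, then pick the case.

```bash
python3 - <<'E'
from h import *
import pickle;c=pickle.load(open("w0.pkl","rb"))
f=ray(c,[(319.3,166.7),(286.7,221.3)],.03)[:,:2];b=ray(c,[(238.3,119),(208,180)],.038)[:,:2]
d=f.mean(0)-b.mean(0);print("tray",((f.mean(0)+b.mean(0))/2).round(4),"len",np.linalg.norm(d).round(4),[np.linalg.norm(x[0]-x[1]).round(4) for x in (f,b)],
 [np.degrees(np.arctan2(*v[::-1])).round(2) for v in (d,f[0]-b[0],f[1]-b[1],f[1]-f[0],b[1]-b[0])])
m=ray(c,[(441.7,96.7),(437.7,191)],.054)[:,:2];k=ray(c,[(555,96),(542,192)],.054)[:,:2];d=k.mean(0)-m.mean(0)
print("mouth",m.round(4),m.mean(0).round(4),np.linalg.norm(m[0]-m[1]),np.linalg.norm(d),np.degrees(np.arctan2(*d[::-1])),np.degrees(np.arctan2(*(m[0]-m[1])[::-1]))+90+180)
ct=camera_model("top")
t=lambda l:np.array(l)/3.9+[180,165]
m=ray(ct,t([(262,120),(268,318)]),.054)[:,:2];k=ray(ct,t([(25,127),(30,330)]),.054)[:,:2];d=k.mean(0)-m.mean(0);print("mouth top",m.mean(0).round(4),np.linalg.norm(m[0]-m[1]),np.linalg.norm(d),np.degrees(np.arctan2(*d[::-1])))
# pick the case
cx,cy,ang=.5494,.082,np.radians(62.7)
q=yaw(ang+np.pi/2)([cx,cy,.12]);movep([cx,cy,.12],q);move_straight([cx,cy,.014],rate=.12,force_limit=12)
print(observe()["tcp_pos"]);grasp(25);o=observe();print(o["width"],o["finger_force"],o["time_s"])
move_straight([cx,cy,.15]);o=observe();print(o["width"],o["finger_force"],o["ft_force"],o["time_s"])
E
```

```text
tray [ 0.5589 -0.0964] len 0.1468 [np.float64(0.1101), np.float64(0.1123)] [np.float64(58.8), np.float64(58.37), np.float64(59.23), np.float64(-30.67), np.float64(-30.23)]
mouth [[0.4393 0.1766]
 [0.5844 0.1839]] [0.5119 0.1803] 0.14529701962826344 0.1724437615245673 90.20446562413677 92.88413460687929
mouth top [0.5132 0.1777] 0.1432777445689024 0.17196316477105345 90.88800053633427
[0.54975419 0.08209732 0.01450083]
0.006094285019177445 0.0 7.1667
0.0037779932500113995 0.0 [1.33938338 1.1912612  0.04320089] 8.225
```

Missed: the gripper closed fully. I'll look from here.

```bash
python3 - <<'E'
from h import *
a=snap("side","s1.png");o=observe();print(o["tcp_rot"],o["tcp_pos"],o["width"])
c=camera_model("wrist");b=snap("wrist","w1.png");import pickle;pickle.dump(c,open("w1.pkl","wb"))
cv2.imwrite("pics/sw1.png",cv2.resize(np.hstack([a,b]),None,fx=.62,fy=.62)[:,:,::-1])
E
```

```text
[-2.75452229e-04  8.53980221e-01  5.20304857e-01 -7.49268272e-04] [0.54882531 0.08182948 0.14908711] 0.004742363103879236
```

View pics/sw1.png

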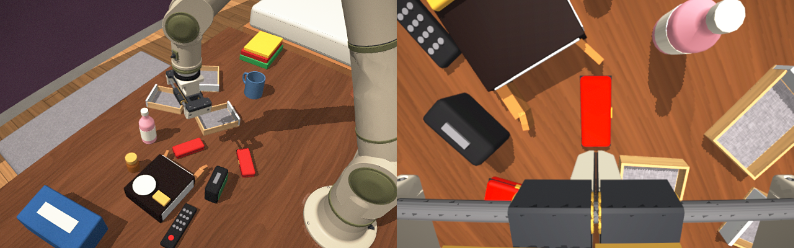

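Side (left) and wrist (right) views: the fingers are shut and empty, and the case lies undisturbed at wrist-picture (595,110). I'll recompute where it is.

```bash
python3 - <<'E'
from h import *
import pickle
cw=pickle.load(open("w1.pkl","rb"));cs=camera_model("side")
for f,c,lo in(("w1",cw,0),("s1",cs,0)):
    im=cv2.imread(f"pics/{f}.png");r=im[...,2].astype(int);g=im[...,1]
    m=((r>120)&(g<75)&(r-g>90)).astype(np.uint8)
    for k in cv2.findContours(m,0,2)[0]:
        if cv2.contourArea(k)>300:
            R=cv2.minAreaRect(k);w=ray(c,cv2.boxPoints(R),.026)[:,:2];e=w-np.roll(w,1,0);L=max(e,key=np.linalg.norm)
            print(f,np.round(R[0]),w.mean(0).round(4),np.linalg.norm(e,axis=1).round(3),np.degrees(np.arctan2(L[1],L[0])))
    print("tcp proj",proj(c,[observe()["tcp_pos"],[.5494,.082,.026]]))
print(np.round(cw["T"],3).tolist(), observe()["joint_positions"])
E
```

```text
w1 [171. 307.] [0.3475 0.0365] [0.058 0.051 0.055 0.051] 140.06799105250434
w1 [320. 179.] [0.5502 0.0853] [0.108 0.044 0.108 0.049] 61.44014011644258
tcp proj [[319.97655738 237.98156507]
 [320.83950496 185.18122499]]
s1 [395. 261.] [0.3526 0.0164] [0.116 0.053 0.118 0.049] 133.69726530109023
s1 [303. 237.] [0.5453 0.0898] [0.049 0.118 0.051 0.114] -117.53602823171039
s1 [409.  90.] [ 0.6601 -0.5438] [0.146 0.057 0.15  0.053] -179.91307415144217
tcp proj [[303.21980459 195.40030444]
 [304.23605654 233.49008512]]
[[0.888, 0.438, 0.137, 0.587], [-0.459, 0.849, 0.263, 0.154], [-0.001, -0.296, 0.955, 0.339], [0.0, 0.0, 0.0, 1.0]] [ 0.03040705  0.48240443 -0.39445137  2.01801137  0.28183156  0.69462517
 -1.01834454]
```

The aim was right and the case has not moved, so the pads must begin a good way above the TCP and slid off the top edge. I'll regrasp deeper.

```bash
python3 - <<'E'
from h import *
cx,cy,ang=.5498,.0835,np.radians(62.3)
gripper_open()
q=yaw(ang+np.pi/2)([cx,cy,.12]);move_straight([cx,cy,.045],rate=.2,attitude=q);move_straight([cx,cy,.006],rate=.1,force_limit=12)
print(observe()["tcp_pos"],observe()["width"]);grasp(25);o=observe();print(o["width"],o["finger_force"],o["time_s"])
move_straight([cx,cy,.11]);o=observe();print(o["width"],o["finger_force"],o["ft_force"],o["time_s"])
E
```

```text
[0.55006247 0.08361356 0.00644853] 0.9996824397046721
0.004169847751574078 0.0 12.4667
0.0007646145162802728 0.0 [-0.51033674 -0.21768059  0.19429618] 13.3083
```

```bash
python3 - <<'E'
from h import *
cx,cy,ang=.5498,.0835,np.radians(62.3)
gripper_open();move_straight([cx,cy,.012],rate=.2)
c=camera_model("wrist");b=snap("wrist","w2.png");a=snap("side","s2.png")
print(proj(camera_model("side"),[observe()["tcp_pos"]]),proj(c,[observe()["tcp_pos"]]))
im=np.vstack([np.hstack([a,b])]);
cv2.imwrite("pics/sw2.png",np.hstack([cv2.resize(a[130:330,200:420],None,fx=1.8,fy=1.8),cv2.resize(b,(400,360))])[:,:,::-1])
E
```

```text
[[303.44901442 237.28910328]] [[320.94233243 238.31290309]]
```

View pics/sw2.png

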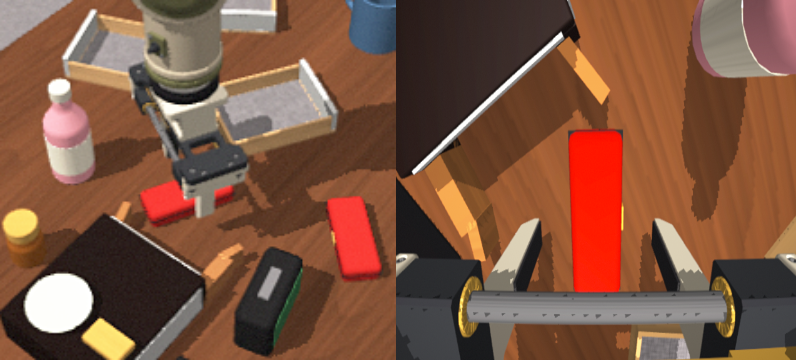

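Left: the gripper straddles the case, with the near fingertip at about side pixel (314,249). Right: the case is well centred between the fingers at (595,210). So I need to check whether the tip height is what it claims to be.

```bash
python3 - <<'E'
from h import *
o=observe();p=np.array(o["tcp_pos"]);print(p,o["width"],o["ft_force"].round(1))
d=np.array([-.885,.465,0]);cs=camera_model("side")
for s in(.0465,.064):
  for z in(0.0,.012,.03,.05):print(s,z,proj(cs,[[*(p-d*s)[:2],z],[*(p+d*s)[:2],z]]).round(1).tolist())
grasp(10);
for i in range(4):
    o=observe();print(o["time_s"],o["width"],o["finger_force"],o["ft_force"].round(1));sleep(.15)
a=snap("side","s3.png");b=snap("wrist","w3.png")
cv2.imwrite("pics/sw3.png",np.hstack([cv2.resize(a[130:330,200:420],None,fx=1.8,fy=1.8),cv2.resize(b,(400,360))])[:,:,::-1])
E
```

```text
[0.55059745 0.08371454 0.01321553] 1.000202398640138 [ 0.6  0.1 -0.1]
0.0465 0.0 [[296.0, 226.3], [311.6, 256.3]]
0.0465 0.012 [[295.8, 223.0], [311.6, 253.1]]
0.0465 0.03 [[295.5, 217.8], [311.5, 248.1]]
0.0465 0.05 [[295.2, 212.0], [311.4, 242.4]]
0.064 0.0 [[293.2, 221.0], [314.8, 262.3]]
0.064 0.012 [[293.0, 217.6], [314.7, 259.1]]
0.064 0.03 [[292.7, 212.5], [314.7, 254.1]]
0.064 0.05 [[292.4, 206.6], [314.6, 248.5]]
16.975 0.0008919384619588065 0.0 [0.1 0.7 0.1]
17.125 0.006979560217605661 0.0 [-0.  -0.3  0.1]
17.275 0.0028387727977541846 0.0 [-0.2  1.1 -0.8]
17.425 0.0036882848509246394 0.0 [ 0.7 -0.1 -0.4]
```

View pics/sw3.png

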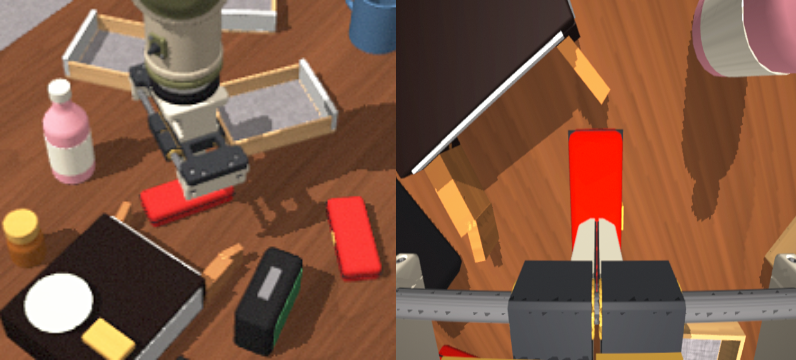

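The fingers close above the case, so the true tips sit at least 20 mm higher than the reported TCP. I'll probe gently on the case top (26 mm) to measure the offset.

```bash
python3 - <<'E'
from h import *
p=observe()["tcp_pos"].copy()
h=move_straight([p[0],p[1],-.012],rate=.02,force_limit=4);o=observe();print(h,o["tcp_pos"],o["ft_force"].round(1),o["time_s"])
move_straight([p[0],p[1],.03],rate=.15)
E
```

```text
True [0.54988704 0.08348601 0.00297682] [-0.5  0.6  7.2] 18.2917
```

Offset ≈ 22.5 mm: true tip = reported z + 0.0225. I'll pick and place with that.

```bash
cat >> h.py <<'E'
Z0=.0225
def P(x,y,z): return [x,y,z-Z0]
def st(): o=observe();print(np.round(o["tcp_pos"],4),round(o["width"],3),round(float(np.max(o["finger_force"])),1),o["ft_force"].round(1),round(o["time_s"],2))
E
cat > /tmp/a.py <<'E'
from h import *
cx,cy=.5498,.0835
gripper_open();move_straight(P(cx,cy,.015),rate=.1,force_limit=10);st();grasp(25);st()
if observe()["width"]<.3: raise SystemExit("miss")
move_straight(P(cx,cy,.09),rate=.2);st()
t=np.radians(58.8);tx,ty=np.array([.5589,-.0964])+.007*np.array([np.cos(t),np.sin(t)])
q=yaw(t+np.pi/2)(P(tx,ty,.1));move_straight(P(tx,ty,.09),rate=.2,attitude=q);move_straight(P(tx,ty,.034),rate=.1,force_limit=8);st()
gripper_open();sleep(.2);move_straight(P(tx,ty,.12),rate=.2);st()
# retreat up & look
p=[.50,-.06,.36];q=yaw(-np.pi/2)(p);movep(p,q)
import pickle;c=camera_model("wrist");pickle.dump(c,open("w4.pkl","wb"));b=snap("wrist","w4.png");snap("top","t4.png");st()
cv2.imwrite("pics/w4c.png",cv2.resize(b[60:300,120:520],None,fx=2,fy=2)[:,:,::-1])
E
python3 /tmp/a.py 2>&1 || PYTHONPATH=. python3 /tmp/a.py
```

```text
[ 0.5496  0.0836 -0.0077] 1.001 0.0 [ 0.7 -0.6  0.2] 20.62
[ 0.5498  0.0835 -0.0075] 0.489 25.0 [-0.4  0.1  1.7] 21.43
[0.5497 0.0832 0.0672] 0.494 25.0 [ 0.1 -0.7 -2.8] 21.95
[ 0.5627 -0.0901  0.0116] 0.491 25.0 [-1.   0.4 -1.4] 23.68
[ 0.5622 -0.0907  0.0971] 1.0 0.0 [-0.1  0.4 -0.1] 25.38
[ 0.4999 -0.0601  0.3594] 0.999 0.0 [-0.2 -0.   0.1] 27.23
```

View pics/w4c.png

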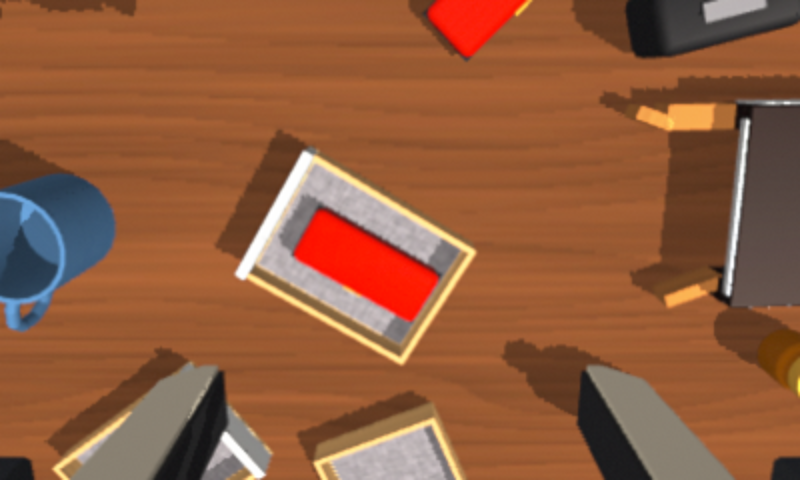

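The case lies flat inside the tray: red at crop (367,265), with about 20 mm of gap to the mirror panel. Panel outer corners at (305,150) and (240,277), far rim at (475,252) and (403,362), roof front at (743,102) and (730,303). Next I'll grip the panel's top edge, swing the tray into line and start it into the bay.

```bash
cat > /tmp/b.py <<'E'
from h import *
import pickle;c=pickle.load(open("w4.pkl","rb"));t=lambda l:np.array(l)/2+[120,60]
ang=lambda v:np.degrees(np.arctan2(v[1],v[0]))
f=ray(c,t([(475,252),(403,362)]),.03)[:,:2];b=ray(c,t([(305,150),(240,277)]),.038)[:,:2];d=f.mean(0)-b.mean(0)
pc=b.mean(0);print("tray",((f.mean(0)+pc)/2).round(4),np.linalg.norm(d).round(4),ang(d),ang(b[1]-b[0])+90,ang(f[1]-f[0])+90,"panel",pc.round(4))
m=ray(c,t([(743,102),(730,303)]),.054)[:,:2];print("mouth",m.mean(0).round(4),np.linalg.norm(m[0]-m[1]),ang(m[1]-m[0])+90)
fn=ray(c,t([(671,130),(733,128)]),.03)[:,:2];print("fence inner",fn.round(4),ang(fn[1]-fn[0]))
E
cp /tmp/b.py b.py; python3 b.py
```

```text
tray [ 0.5589 -0.0964] 0.1472 58.711576606072704 60.71219345462839 58.80370330648091 panel [ 0.5207 -0.1593]
mouth [0.5111 0.1812] 0.14817498340598867 94.04016205814997
fence inner [[0.4587 0.1362]
 [0.4569 0.1825]] 92.20849274849228
```

The organiser's heading is spread over 90–94°. I'll tighten it by fitting the bright front strip in both wrist pictures and the roof sides in the top picture.

```bash
cat > c.py <<'E'
from h import *
import pickle
ang=lambda v:np.degrees(np.arctan2(v[1],v[0]))
def fit(f,c,x0,x1,y0,y1,name,thr=150):
    g=cv2.cvtColor(cv2.imread(f"pics/{f}.png"),cv2.COLOR_BGR2HSV);m=(g[y0:y1,x0:x1,2]>thr)&(g[y0:y1,x0:x1,1]<70)
    y,x=np.nonzero(m);w=ray(c,np.c_[x+x0,y+y0],.054)[:,:2]
    vx,vy,px,py=cv2.fitLine(w.astype(np.float32),cv2.DIST_HUBER,0,.01,.01).ravel();s=(w-[px,py])@[vx,vy]
    print(f,name,len(w),ang((vx,vy)).round(2),"ends",(np.array([px,py])+s.min()*np.array([vx,vy])).round(4),(np.array([px,py])+s.max()*np.array([vx,vy])).round(4))
for f in("w0","w4"):
    c=pickle.load(open(f+".pkl","rb"))
    a=(428,450,100,190) if f=="w0" else (476,500,115,210)
    fit(f,c,*a,"front")
ct=camera_model("top")
fit("top0",ct,244,252,197,246,"front");fit("top0",ct,188,246,192,200,"flankfar",130);fit("top0",ct,188,246,244,253,"flanknear",130)
E
python3 c.py
```

```text
w0 front 213 1.21 ends [0.4498 0.1804] [0.5778 0.1831]
w4 front 242 1.29 ends [0.4495 0.18  ] [0.5778 0.1829]
top0 front 126 1.1 ends [0.4515 0.1809] [0.5786 0.1833]
top0 flankfar 66 -88.82 ends [0.585  0.3441] [0.5882 0.1856]
top0 flanknear 44 -88.98 ends [0.4355 0.3358] [0.438  0.1953]
```

The fits agree: organiser heading 91.2°, mouth centre (0.5138, 0.1818). Now the grip and swing.

```bash
cat > d.py <<'E'
from h import *
h0,h1=np.radians(58.9),np.radians(91.2);M=np.array([.5138,.1818]);u=np.array([np.cos(h1),np.sin(h1)])
s=np.array([.5224,-.1565]);Q=lambda a:[0,np.cos(a),np.sin(a),0]
pre=M-(.155+.071)*u
q0=yaw(h0)(P(*s,.1));a0=np.arctan2(q0[2],q0[1]);q1=Q(a0+(h1-h0)/2)
print([np.round(solve_ik(P(*x,.032),q),2) for x,q in((s,q0),(pre,q1))])
movep(P(*s,.10),q0);print(move_straight(P(*s,.0325),rate=.1,force_limit=5));st()
grasp(30);st()
if not .05<observe()["width"]<.13: raise SystemExit("no grip")
z=observe()["tcp_pos"][2]
print(move_straight([*pre,z],rate=.08,attitude=q1,force_limit=25));st()
E
python3 d.py
```

```text
[array([ 0.58,  0.73, -0.59,  2.12,  0.83,  0.53,  0.4 ]), array([ 0.43,  0.74, -0.68,  2.17,  0.94,  0.55,  0.62])]
False
[ 0.5227 -0.1564  0.0104] 1.001 0.0 [ 0.1  1.  -0.3] 29.21
[ 0.5223 -0.1566  0.01  ] 0.077 30.0 [ 0.1 -0.5  0. ] 30.5
False
[ 0.5186 -0.0439  0.01  ] 0.081 30.0 [ 0.6  1.3 -1.5] 32.06
```

Gripped (width 0.08 ≈ 8 mm) and swung. Now inserting it until it is 85 mm short of home, with a force guard.

```bash
cat > e.py <<'E'
from h import *
h1=np.radians(91.2);M=np.array([.5138,.1818]);u=np.array([np.cos(h1),np.sin(h1)])
z=observe()["tcp_pos"][2];T=M-(.010+.071)*u
print(move_straight([*T,z],rate=.07,force_limit=14));st()
snap("top","t5.png");a=snap("side","s5.png");cv2.imwrite("pics/s5c.png",cv2.resize(a[120:340,180:440],None,fx=2.7,fy=2.7)[:,:,::-1])
im=cv2.imread("pics/s5.png").astype(int)
E
python3 e.py
```

```text
False
[0.5155 0.1006 0.01  ] 0.08 30.0 [-0.2 -2.8 -0.7] 34.28
```

It went in freely (about 3 N). Release, then push home with closed fingers on the mirrored front.

```bash
cat > f.py <<'E'
from h import *
h1=np.radians(91.2);M=np.array([.5138,.1818]);u=np.array([np.cos(h1),np.sin(h1)])
gripper_open();p=observe()["tcp_pos"];move_straight([p[0],p[1],.09],rate=.2)
grasp(20)
B=M-.135*u;q=yaw(h1+np.pi/2)(P(*B,.1));movep(P(*B,.09),q);print(move_straight(P(*B,.015),rate=.12,force_limit=8));st()
C=M-.03*u;print(move_straight(P(*C,.015),rate=.07,force_limit=14));st()
C=M+.012*u;print(move_straight(P(*C,.015),rate=.03,force_limit=14));st()
p=observe()["tcp_pos"];print("dist to mouth",(p[:2]-M)@u)
E
python3 f.py
```

```text
False
[ 0.5167  0.047  -0.0073] 0.006 0.0 [0.8 0.2 0.5] 39.64
False
[ 0.5144  0.1519 -0.0076] 0.001 1.3 [-0.7 -1.7  2.2] 41.29
True
[ 0.5137  0.1764 -0.0077] 0.006 0.0 [-0.2  0.9  0. ] 42.18
dist to mouth -0.005392339895812824
```

It stopped against the back wall. I'll back off and check with the last picture.

```bash
cat > g.py <<'E'
from h import *
p=observe()["tcp_pos"];move_straight([p[0],p[1]-.05,p[2]],rate=.1);move_straight([p[0],p[1]-.05,.16],rate=.2)
x=[.50,.07,.30];movep(x,yaw(-np.pi/2)(x));st()
b=snap("wrist","w6.png");movep([.5,-.3,.3],yaw(-np.pi/2)([.5,-.3,.3]));a=snap("side","s6.png");st()
cv2.imwrite("pics/f6.png",np.hstack([cv2.resize(a[150:350,190:390],(400,400)),cv2.resize(b[60:260,300:500],(400,400))])[:,:,::-1])
E
python3 g.py
```

```text
[0.4998 0.07   0.2994] 0.005 0.0 [ 1.  -0.   0.5] 45.23
[ 0.5003 -0.2992  0.2999] 0.006 0.0 [ 0.3 -0.4 -0.4] 47.19
```

View pics/f6.png

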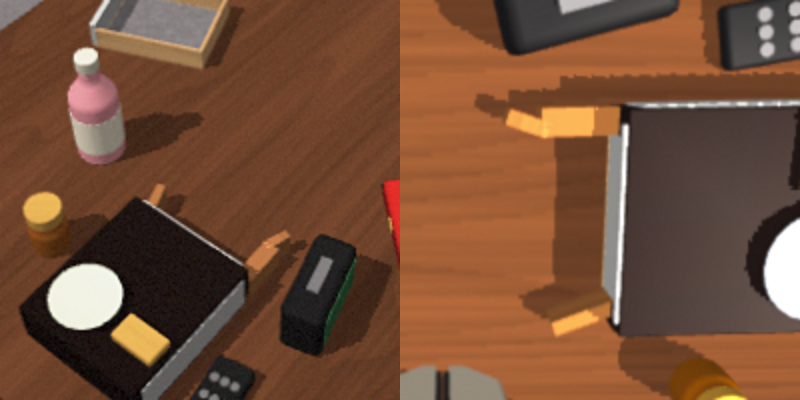

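```bash
cat > i.py <<'E'
from h import *
import pickle;c=pickle.load(open("w0.pkl","rb"));T=np.array(c["T"]);T[:3,3]+=[-.02,.07,-.10];c["T"]=T
h=np.radians(91.2);u=np.array([np.cos(h),np.sin(h)]);M=np.array([.5138,.1818])
im=cv2.imread("pics/w6.png")
for y in(140,165,190):print(y,im[y,396:418].sum(1).tolist())
for px,z in(((406,128.5),0),((401.5,206.5),0),((413,121),.054),((410,219),.054)):
    w=ray(c,[px],z)[0,:2];print(px,z,((w-M)@u*1000).round(1))
E
python3 i.py
```

```text
140 [210, 208, 207, 210, 210, 202, 208, 294, 405, 423, 426, 423, 420, 418, 455, 707, 765, 407, 109, 165, 173, 170]
165 [222, 220, 220, 218, 220, 221, 305, 430, 429, 424, 426, 422, 412, 488, 765, 765, 392, 111, 172, 174, 180, 179]
190 [212, 209, 210, 202, 221, 346, 415, 425, 426, 423, 422, 410, 511, 765, 765, 344, 160, 176, 177, 182, 183, 182]
(406, 128.5) 0 4.5
(401.5, 206.5) 0 3.1
(413, 121) 0.054 -0.1
(410, 219) 0.054 2.6
```

The panel's foot and the mouth plane agree within the 2 mm calibration, and the tray stopped against the back wall. Handing in.

```bash
python3 -c "
from plant import *
print(job_done(),observe()['time_s'])"
```

```text
the job is handed in; nothing more can be done
the job is handed in; nothing more can be done
```

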